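# Thread the guide rod through a mini printer's two bushings

### The arm

A 6-joint arm with a two-finger parallel gripper is mounted at the origin on the work surface. World frame = base frame: x ahead of the robot, y to its left, z up, the work surface at z = 0. Lengths are in m, angles in rad, forces in N, time in s.
With the tool pointing down it reaches from about 0.35 to 0.875 m from the base axis. Payload 4.2 kg.
Tool frame: the origin (TCP) lies on the front face of the gripper's body, between the roots of the fingers; the fingertips stand 73 mm ahead of it and the grasp point (between the pads) lies arm.hold_point_z ahead of it (arm.hold_point_z is the distance from the TCP to the grasp point, in m); z points along the fingers, y is the direction in which the jaws open and shut (so a half turn about z gives the same grasp; the last joint's range is limited). The gripper opens to 85 mm and grips with 20 to 120 N. Pads are 22 mm wide; open, the fingers measure 114 mm over their backs; the gripper's body (76 mm by 85 mm) begins 54 mm behind the grasp point. The pads swing forward as they close: fully open they stand 13 mm farther back than shut.
Start: joints at [-0.926, 0.385, 0.008, 0, -1.194, -0.259], TCP at [0.235, -0.579, 0.304] pointing down, gripper open.
Joint ranges: [-3.14, 3.14], [-1.21, 2.06], [-1.07, 1.41], [-3.16, 2.05], [-2.99, -0.16], [-3.1, 3.1]. Speed limits (rad/s): [2.79, 2.79, 3.14, 3.14, 3.14, 3.14].

### API

Orientations are given as a 3x3 rotation matrix whose columns are the frame's x, y, z axes.
In Python, from cell import arm, eyes gives the robot as it stands.
- The arm moves only by the tool send_rows, never from a script. Its argument "increments" is a list of rows, each a list of 7 numbers: the finger opening in m, from 0 to 0.0854, then the shift along the world's x, y, z in m, then the turn, a rotation vector about the world's x, y, z in rad. A call has exactly 10 rows; each row shifts and turns the commanded pose from where the row before left it; what a row does not reach is not made up. A row lasts 1/10 s, in which the tool goes at most 50 mm and 8.59 degrees, less where a joint would pass 70% of its speed; a pose out of reach is approached as far as the arm can. A call with a gripper value outside its range is refused whole. The fingers move at their own pace and stop on an object; "squeeze" is the grip in N (left out, the last holds). Time passes only in rows, so rows that do not move let the fingers close, or fill a call up. It gives the time, the measured TCP pose, the force and the opening at its end, in the units of the state.
- arm.read_state(): the state, without advancing time (a new reading comes with each control period).
- eyes.snapshot(name): name is "side" or "top"; returns the picture (420x560x3 uint8, red, green, blue); there is no depth.
- eyes.camera_info(name): a dict with "vfov" (degrees; the focal length in pixels is half the picture's height over the tangent of half this angle, whatever the lens; pixels are square), "cx", "cy" (the principal point, pixels), "k1" (the pictures are not rectified: a ray, as slopes to the right and down, at radius r is drawn at 1 + k1 r^2 times it, then the intrinsics apply), "camera_from_world" (4x4, takes a point from world to camera coordinates). Camera axes: x right, y up, looking along -z (the intrinsics and any distortion apply to the point x, -y, -z); pixel columns grow to the right and rows downward; lengths in m; the calibration is good to about 2 mm. A picture is of the moment at which its call begins. camera_info takes no time and is no camera call.
- arm.sign_off(): hands the job in, once; it reports no verdict.
The state is a dict: "t": time; "joint_positions": joint angles; "qvel": joint speeds; "joint_torque": joint torques, N m; "tcp_pos": TCP position; "eef_rot": TCP orientation; "ft_force": force on the tool from outside, world axes, zero at the start; "wrist_torque": the same for the moment, N m; "grip_width": opening from 0.0 (shut) to 1.0 (fully open).
Only numpy, scipy, OpenCV 4.12 (cv2) and the standard library are available. Lean on these libraries where they do the work, as an engineer would, in place of code of your own. Each camera call takes 0.05 s, during which the arm holds its last target.

### The job

Switch the power box off at its toggle first. Then take the guide rod with the square end block out of the wooden stand, nose down, thread it through the printer's upper bushing and then its lower bushing, and finish holding it there, still and upright, with the end block hanging about 15 mm clear above the upper bushing so that the clips can be fitted; the program ends while the gripper still holds the rod. Leave the round-knobbed spindle, the jar and the spool where they are.

Things in the scene. Friction and masses are not known exactly. Their poses are not given: they have to be found in the camera images.
- toggle (a joint): toggle on the power box (a fixed box 130 x 90 x 46 mm, black). Radians: 0 = on, leaning 0.5 rad towards the box's -x side; 1.0 = off, leaning 0.5 rad towards the box's +x side. It is top-heavy: it falls to whichever stop it is past the middle (0.5) of; pushing it over takes about 1 N
- toggle_grip (a point): centre of the toggle's grey grip block (14 mm thick in the swing direction, 32 mm wide, 24 mm along the stalk), 50 mm from the hinge. The hinge is 55 mm above the table along the box's y axis, over the box's centre. At on, the axes of this point are the box's: the toggle leans back along -x and must be pushed along +x (about 48 mm at the grip centre). Grip centre is 99 mm above the table at on and off, 105 mm half-way. Two lugs beside the stalk reach 62 mm above the table
- upper_bush (a point): centre of the top mouth of the upper bushing, 150 mm above the table, on the fixed mini printer. Upright through-hole 14 mm in diameter, rimmed by a thin brass flange, in an aluminium bracket 15 mm thick and 44 mm wide. x axis: away from the printer's white tower (56 mm wide, 22 mm thick, its near face 49 mm from the bore axis on the -x side, 148 mm high). z up
- lower_bush (a point): centre of the bottom mouth of the lower bushing, 60 mm above the table, directly under the upper one: same bracket and 14 mm bore, from 60 to 75 mm high. Free air below it down to the printer's base top at 22 mm above the table. Same axes as upper_bush
- rod_block (a point): centre of the aluminium square end block (24 x 24 mm across, 40 mm high, sides along this point's x and y) of the guide rod; z up along the rod. Below the block is a steel shank 12 mm in diameter and 120 mm long. Whole rod 160 mm, about 0.16 kg. It starts upright in the stand, its block centre 150 mm above the table
- rod_tip (a point): lower end (nose tip) of the guide rod, on its axis 140 mm below rod_block; the last 8 mm taper from 12 mm to 6 mm diameter
- guide_rod: the guide rod as a whole, origin at its nose tip (same point as rod_tip), z up along the rod
- rod_stand: fixed plywood stand 150 x 60 x 60 mm, origin at the centre of its underside, with two 13 mm holes 50 mm deep at x = -40 and +40 mm along its x axis: one holds the guide rod, the other the spindle (either way round), both with noses 10 mm above the table. The rod's block sides start along the stand's axes
- spindle_knob (a point): centre of the round knob (26 mm diameter, 26 mm high) of the spare spindle, a similar 12 mm shank 100 mm long; its knob centre is 123 mm above the table. Leave it in its hole
- jar: loose screw jar, 56 mm diameter, 60 mm high, beyond the printer, origin at its underside. Leave it
- spool: loose filament spool lying flat, 100 mm diameter, 42 mm high, beyond the printer, origin at its underside. Leave it
There are look-alikes about, which are no part of the job. There is more than one size of the part that bears upper_bush; the job needs the smallest.

How it is judged:
On the way, in this order (a step that is already met when the one before it is completed fails the run):
1. the power box is switched off (value of joint toggle above 0.85 rad), for 0.2 s.
2. the nose of the guide rod has passed through the upper bushing (horizontal distance between rod_tip and upper_bush below 0.005 m and z of rod_tip in the frame of upper_bush between -0.075 and -0.017 m), for 0.05 s.
At the end, for the whole second after the job is handed in: The toggle is off (above 0.85 rad); the guide rod is upright (within 0.06 rad) and still, through both bushings: its nose is within 4 mm of the bore axis and 6 to 24 mm below the lower bushing, so the end block hangs 24 to 6 mm above the upper bushing; the gripper still holds the rod (value of joint toggle above 0.85 rad and horizontal distance between rod_tip and lower_bush below 0.004 m and z of rod_tip in the frame of lower_bush between -0.024 and -0.006 m and angle between rod_block's own z axis and vertical below 0.06 rad and contact force between the fingers and guide_rod above 1 N and linear speed of guide_rod below 0.02 m/s); the arm keeps its last pose, push and grip.
It fails at once if the spindle is moved (distance of spindle_knob from where it was at the start of the episode above 0.02 m).
It fails at once if the jar is disturbed (distance of jar from where it was at the start of the episode above 0.03 m).
It fails at once if the spool is disturbed (distance of spool from where it was at the start of the episode above 0.03 m).
It also fails if it takes over 67 s, if anything falls off the work surface, if the arm or the gripper's body presses on something with over 40 N, if the wrist force passes 120 N, or if a joint passes its speed limit or range.

## Working session

There is one attempt and no reset: what is moved stays moved. The work goes in short steps, Python scripts to look and compute and a tool call to move; the robot and the scene stay as the last step left them, time stands still between calls to the robot, and variables do not carry over. Pictures are saved under pics/ and viewed, and the job is handed in when it is done.

Besides the shell and the picture viewer there is one more tool, called after "Request:" as name(argument=value, ...) on one line, values as JSON. send_rows: Moves the arm, as the interface text tells. Its arguments: {"type":"object","properties":{"increments":{"type":"array","items":{"type":"array","items":{"type":"number"}}},"squeeze":{"type":"number"}},"required":["increments"]}

```bash
mkdir -p pics; ls; python3 - <<'E'
from cell import arm, eyes
import cv2
print(arm.read_state(), arm.hold_point_z)
for n in("side","top"):
    im=eyes.snapshot(n); cv2.imwrite(f"pics/{n}0.png",im[:,:,::-1]); print(eyes.camera_info(n))
E
```

```text
pics
{'t': 0.0, 'joint_positions': array([-9.26364578e-01,  3.85553517e-01,  6.66477368e-03, -5.02059668e-04,
       -1.19399667e+00, -2.58580196e-01]), 'qvel': array([ 0.00083094, -0.0012341 ,  0.00078257, -0.00067527, -0.00043362,
        0.00096593]), 'joint_torque': array([-9.01140593e-04, -3.92291451e+01,  1.88399041e+01,  4.18629661e+00,
       -4.60869516e-03,  2.26988595e-05]), 'tcp_pos': array([ 0.23507925, -0.57866046,  0.30283803]), 'eef_rot': array([[-9.26547942e-01, -3.76175668e-01, -8.81771396e-04],
       [-3.76176692e-01,  9.26545893e-01,  1.95051900e-03],
       [ 8.32638783e-05,  2.13895121e-03, -9.99997709e-01]]), 'ft_force': array([-0.17267277,  0.06193627,  0.26850553]), 'wrist_torque': array([0.02192873, 0.00021819, 0.03560394]), 'grip_width': 0.9991306188785332} 0.0539
{'vfov': 56.45931830977061, 'cx': 277.05322888079644, 'cy': 209.4612918045239, 'k1': 0.03480158555105949, 'camera_from_world': array([[-0.96576133, -0.25854632, -0.02142111,  0.51982439],
       [ 0.11567649, -0.50305342,  0.85647896, -0.15047686],
       [-0.23221544,  0.82467633,  0.51573727, -1.11377597],
       [ 0.        ,  0.        ,  0.        ,  1.        ]])}
{'vfov': 56.522259844826095, 'cx': 280.3479029154662, 'cy': 215.79982974041735, 'k1': 0.025468627841583102, 'camera_from_world': array([[-8.52931264e-03, -9.99961530e-01, -2.04656995e-03,
         2.84492489e-02],
       [ 9.79394084e-01, -8.76682815e-03,  2.01768112e-01,
        -5.25152874e-01],
       [-2.01778292e-01, -2.83455192e-04,  9.79431182e-01,
        -1.04998322e+00],
       [ 0.00000000e+00,  0.00000000e+00,  0.00000000e+00,
         1.00000000e+00]])}
```

View pics/side0.png

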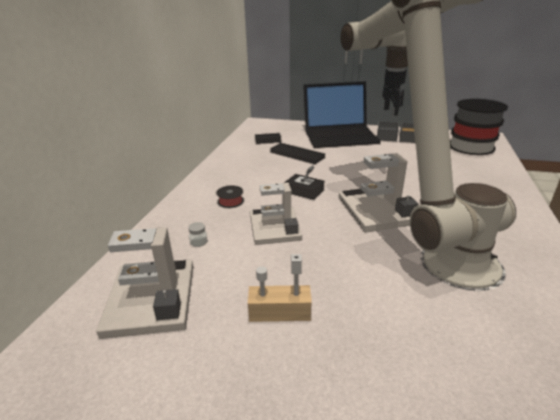

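View pics/top0.png

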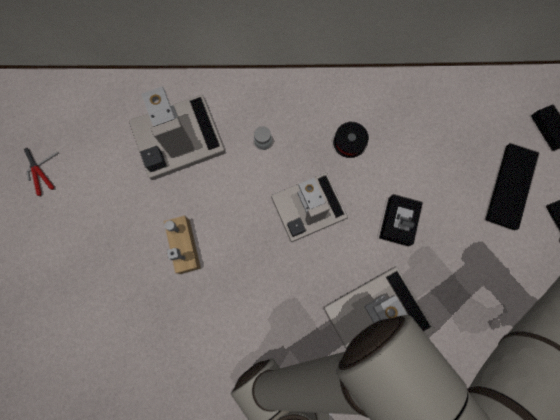

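The pictures show three printers, at top pixels (175,130), (310,205) and (380,310). The middle one looks smallest. The stand is at (183,245), with the round knob at its upper end (170,226) and the square block at its lower end (173,253). The power box is at (402,219). The red pliers, keyboard and laptop are no part of the job. Next I'll take close crops.

```bash
python3 - <<'E'
import cv2,numpy as np
t=cv2.imread("pics/top0.png"); s=cv2.imread("pics/side0.png")
def crop(im,x,y,w,h,k,name):
    c=cv2.resize(im[y:y+h,x:x+w],None,fx=k,fy=k,interpolation=cv2.INTER_CUBIC)
    for i in range(0,w,10):
        cv2.line(c,(i*k,0),(i*k,4 if i%50 else 12),(0,0,255),1)
        if i%20==0: cv2.putText(c,str(x+i),(i*k,20),0,.35,(0,0,255),1)
    for i in range(0,h,10):
        cv2.line(c,(0,i*k),(4,i*k),(0,0,255),1)
        if i%20==0: cv2.putText(c,str(y+i),(6,i*k+4),0,.35,(0,0,255),1)
    cv2.imwrite(f"pics/{name}.png",c)
crop(t,265,165,90,80,7,"c_pr_t"); crop(t,370,180,65,75,8,"c_box_t"); crop(t,150,205,65,75,8,"c_st_t")
crop(s,240,165,100,80,7,"c_pr_s"); crop(s,240,245,85,80,7,"c_st_s"); 
E
```

```text
(no output)
```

View pics/c_pr_t.png

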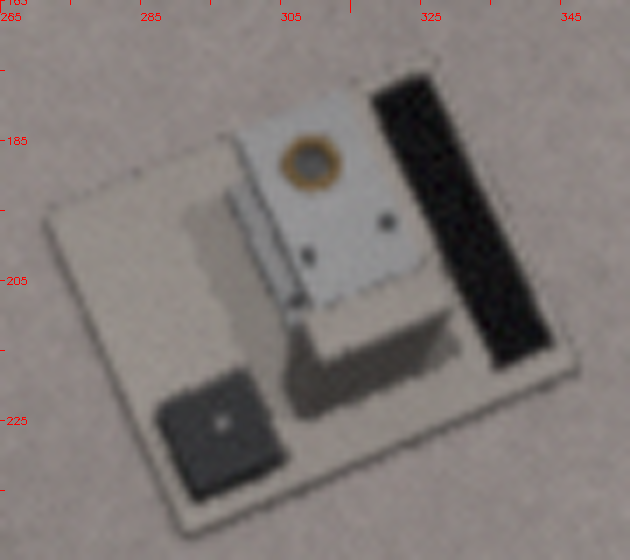

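View pics/c_box_t.png

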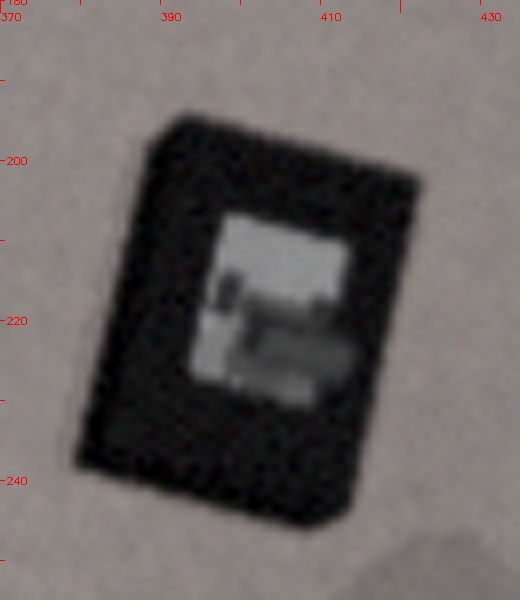

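View pics/c_st_t.png

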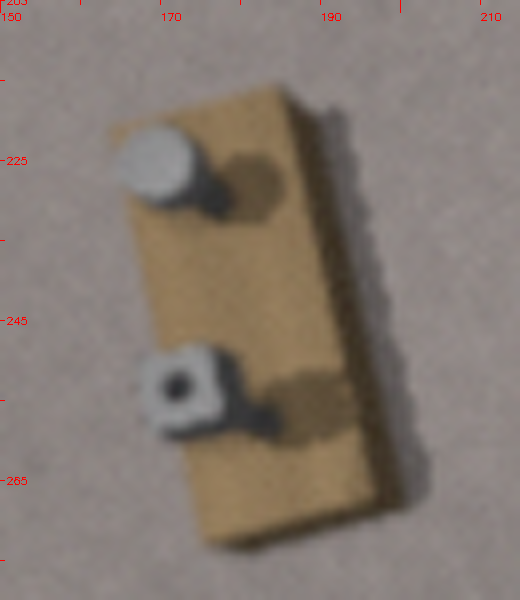

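View pics/c_pr_s.png

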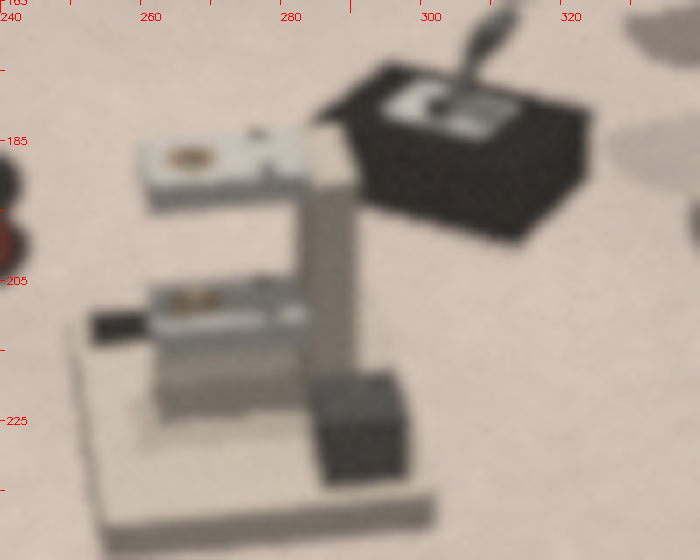

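View pics/c_st_s.png

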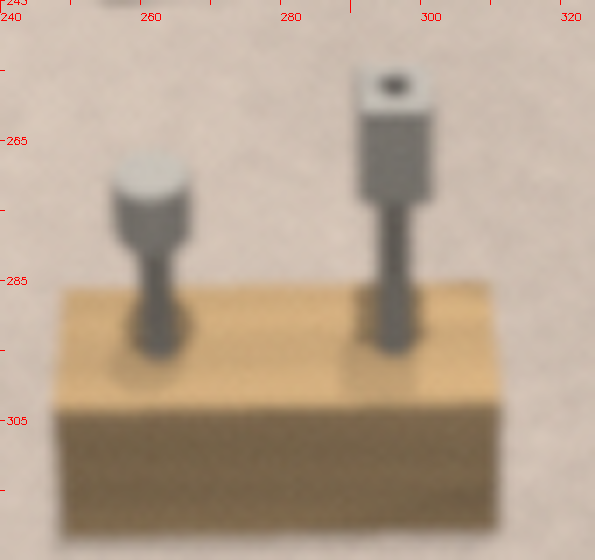

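```bash
cat > h.py <<'E'
import numpy as np, cv2
from cell import arm, eyes
from scipy.optimize import least_squares
def K(n):
    c=eyes.camera_info(n); f=210/np.tan(np.radians(c["vfov"]/2)); return c,f
def proj(n,P):
    c,f=K(n); q=(c["camera_from_world"]@np.r_[P,1])[:3]
    x,y=q[0]/-q[2],-q[1]/-q[2]; s=1+c["k1"]*(x*x+y*y)
    return np.array([c["cx"]+f*x*s,c["cy"]+f*y*s])
def onz(n,uv,z):
    return np.r_[least_squares(lambda p:proj(n,[p[0],p[1],z])-uv,[.5,0]).x,z]
def tri(uvs,uvt):
    r=least_squares(lambda p:np.r_[proj("side",p)-uvs,proj("top",p)-uvt],[.5,0,.1]); return r.x,r.fun
def crop(n,im,x,y,w,h,k,name):
    im=im[:,:,::-1]
    c=cv2.resize(im[y:y+h,x:x+w],None,fx=k,fy=k,interpolation=cv2.INTER_CUBIC)
    for i in range(0,w,10):
        cv2.line(c,(i*k,0),(i*k,4),(0,0,255),1)
        if i%20==0: cv2.putText(c,str(x+i),(i*k,20),0,.35,(0,0,255),1)
    for i in range(0,h,10):
        cv2.line(c,(0,i*k),(4,i*k),(0,0,255),1)
        if i%20==0: cv2.putText(c,str(y+i),(6,i*k+4),0,.35,(0,0,255),1)
    cv2.imwrite(f"pics/{name}.png",c)
E
python3 - <<'E'
from h import *
np.set_printoptions(precision=4,suppress=True)
B=lambda x0,y0,k,u,v:np.array([x0+(u+.5)/k-.5,y0+(v+.5)/k-.5])
ub_t=B(265,165,7,311,163); ub_s=B(240,165,7,190,158)
rb_t=B(150,205,8,178,388); rb_s=B(240,245,7,394,86)
print("bush",onz("top",ub_t,.151),onz("side",ub_s,.151),tri(ub_s,ub_t))
print("rod",onz("top",rb_t,.17),onz("side",rb_s,.17),tri(rb_s,rb_t))
kt=B(150,205,8,158,165);print("knob",onz("top",kt,.136))
# stand top corners z .06
for p in[(113,128),(285,88),(378,495),(205,545)]: print("st",onz("top",B(150,205,8,*p),.06))
lb=B(240,165,7,195,300);print("lower",onz("side",lb,.075))
for p in[(80,466),(150,135),(185,115),(418,180),(350,505),(310,528)]: print("box",onz("top",B(370,180,8,*p),.046))
print("grip",onz("top",B(370,180,8,300,350),.099),onz("side",[308.5,168.5],.099))
# printer base
for p in[(45,215),(575,370),(185,535)]: print("base",onz("top",B(265,165,7,*p),.022))
E
```

```text
bush [ 0.579  -0.0515  0.151 ] [ 0.5802 -0.0457  0.151 ] (array([ 0.5809, -0.0517,  0.1475]), array([ 0.3699,  0.0965, -0.0529, -0.3174]))
rod [0.4099 0.2925 0.17  ] [0.4115 0.2962 0.17  ] (array([0.4113, 0.2933, 0.1677]), array([ 0.4002,  0.0736, -0.0513, -0.4447]))
knob [0.4861 0.3119 0.136 ]
st [0.5134 0.3502 0.06  ]
st [0.5271 0.2908 0.06  ]
st [0.3849 0.2533 0.06  ]
st [0.3686 0.3114 0.06  ]
lower [ 0.582  -0.0505  0.075 ]
box [ 0.4614 -0.254   0.046 ]
box [ 0.5808 -0.2861  0.046 ]
box [ 0.5881 -0.2991  0.046 ]
box [ 0.5633 -0.3802  0.046 ]
box [ 0.4469 -0.347   0.046 ]
box [ 0.4389 -0.3325  0.046 ]
grip [ 0.4924 -0.3164  0.099 ] [ 0.5006 -0.3147  0.099 ]
base [0.5937 0.0508 0.022 ]
base [ 0.5253 -0.1687  0.022 ]
base [ 0.4578 -0.0061  0.022 ]
```

```bash
python3 - <<'E'
from h import *
t=eyes.snapshot("top"); s=eyes.snapshot("side")
crop("top",t,320,255,120,80,6,"p3t"); crop("side",s,330,145,100,90,7,"p3s")
for p in[(397,268),(325,308),(430,328)]: print(onz("top",p,.022))
E
```

```text
[ 0.37862946 -0.30383685  0.022     ]
[ 0.27027849 -0.09747287  0.022     ]
[ 0.21572497 -0.38170906  0.022     ]
```

View pics/p3t.png

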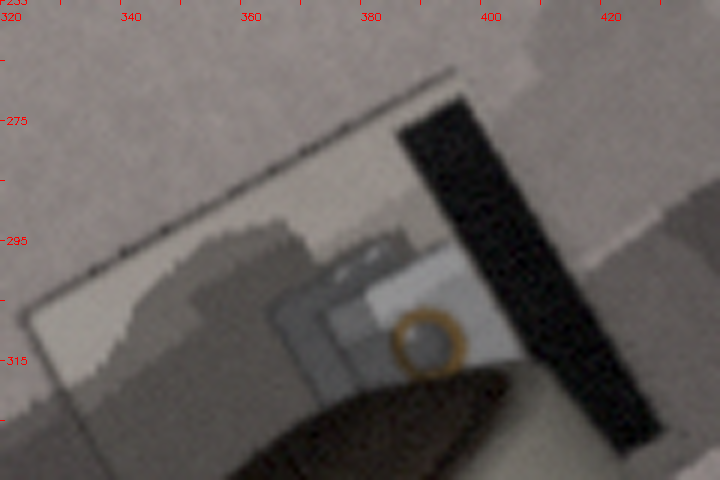

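View pics/p3s.png

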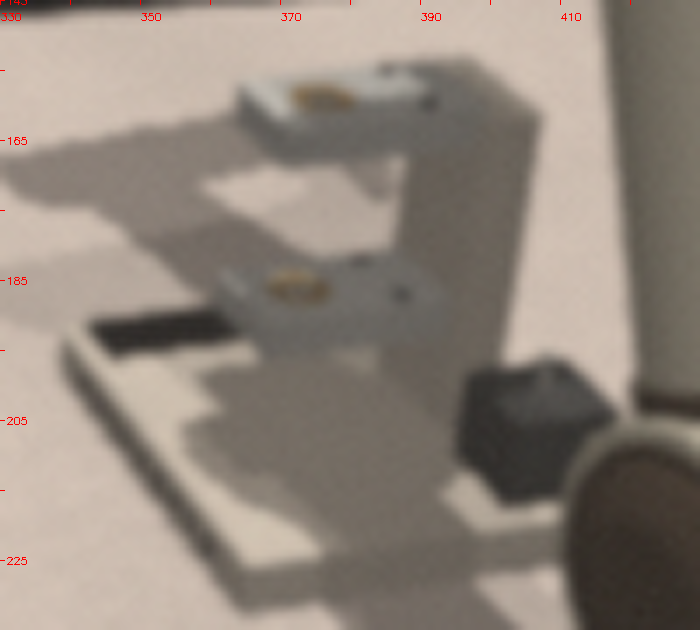

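Request:
send_rows(increments=[[0,0.021,0.028,0,0,0,-0.065],[0,0.021,0.028,0,0,0,-0.065],[0,0.021,0.028,0,0,0,-0.065],[0,0.021,0.028,0,0,0,-0.065],[0,0.021,0.028,0,0,0,-0.065],[0,0.021,0.028,0,0,0,-0.065],[0,0.021,0.028,0,0,0,-0.065],[0,0.021,0.028,0,0,0,-0.065],[0,0.021,0.028,0,0,0,-0.065],[0,0.021,0.028,0,0,0,-0.065]], squeeze=40)

```text
t: 1.2
tcp_pos: [0.4458, -0.2977, 0.3039]
eef_rot: [[-0.965, 0.264, -0.0], [0.264, 0.965, 0.0], [0.0, 0.0, -1.0]]
ft_force: [0.4, -0.8, 0.4]
grip_width: -0.001
```

Request:
send_rows(increments=[[0,0,0,-0.025,0,0,0],[0,0,0,-0.025,0,0,0],[0,0,0,-0.025,0,0,0],[0,0,0,-0.025,0,0,0],[0,0,0,-0.02,0,0,0],[0,0,0,-0.016,0,0,0],[0,0,0,0,0,0,0],[0,0,0,0,0,0,0],[0,0,0,0,0,0,0],[0,0,0,0,0,0,0]])

```text
t: 2.2
tcp_pos: [0.4457, -0.2992, 0.169]
eef_rot: [[-0.965, 0.261, 0.002], [0.261, 0.965, -0.001], [-0.002, -0.0, -1.0]]
ft_force: [-1.0, 0.4, 0.2]
grip_width: -0.002
```

```bash
python3 - <<'E'
from h import *
t=eyes.snapshot("top"); s=eyes.snapshot("side")
crop("top",t,350,165,100,100,6,"tg_t"); crop("side",s,260,130,100,80,7,"tg_s")
E
```

```text
(no output)
```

View pics/tg_s.png

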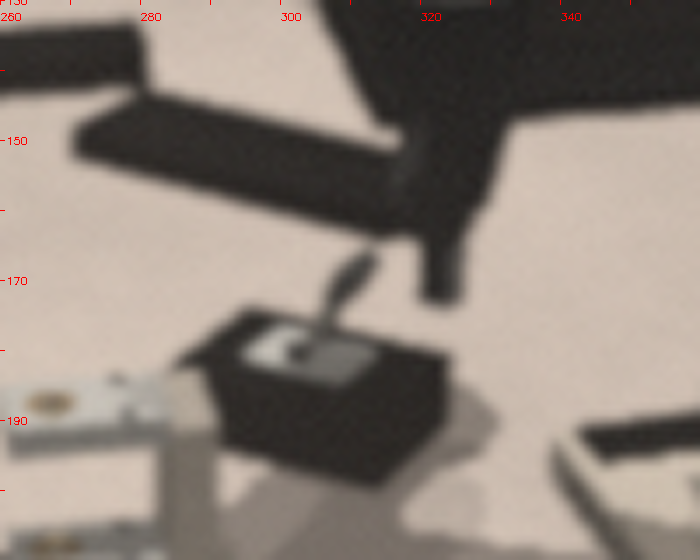

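The fingertips at (322,173) stand on the -x side of the grip (310,168), at about its height. I'll push along the box's +x.

Request:
send_rows(increments=[[0,0.0077,-0.0021,0,0,0,0],[0,0.0077,-0.0021,0,0,0,0],[0,0.0077,-0.0021,0,0,0,0],[0,0.0077,-0.0021,0,0,0,0],[0,0.0077,-0.0021,0,0,0,0],[0,0.0077,-0.0021,0,0,0,0],[0,0.0077,-0.0021,0,0,0,0],[0,0,0,0,0,0,0],[0,0,0,0,0,0,0],[0,0,0,0,0,0,0]])

```text
t: 3.3
tcp_pos: [0.4989, -0.3136, 0.1678]
eef_rot: [[-0.965, 0.261, -0.0], [0.261, 0.965, 0.0], [0.0, 0.0, -1.0]]
ft_force: [0.5, 0.2, 0.5]
grip_width: -0.004
```

```bash
python3 - <<'E'
from h import *
t=eyes.snapshot("top"); s=eyes.snapshot("side")
crop("side",s,260,130,100,80,7,"tg_s2")
E
```

```text
(no output)
```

View pics/tg_s2.png

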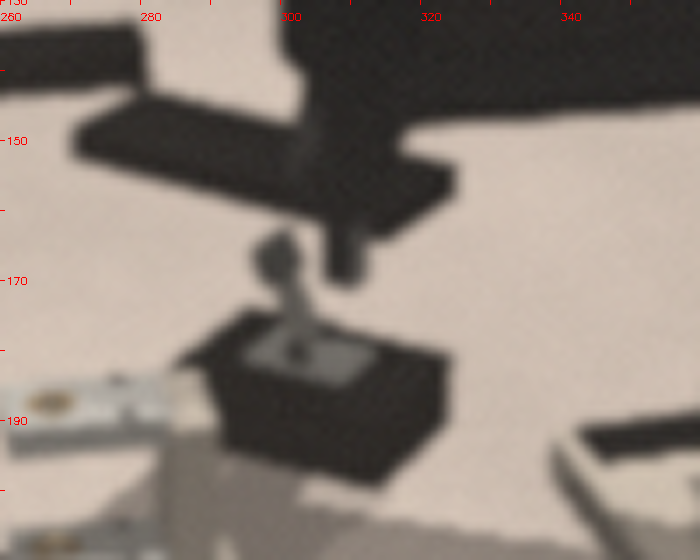

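Request:
send_rows(increments=[[0,-0.01,0.003,0.02,0,0,0],[0,0,0,0.035,0,0,0],[0,0,0,0.035,0,0,0],[0,0,0,0.035,0,0,0],[0,0,0,0.025,0,0,0],[0.0854,0,0.03,0,0,0,0.03],[0.0854,-0.005,0.035,0,0,0,0.03],[0.0854,-0.005,0.035,0,0,0,0.03],[0.0854,-0.005,0.035,0,0,0,0.03],[0.0854,-0.005,0.035,0,0,0,0.03]])

```text
t: 4.4
tcp_pos: [0.4683, -0.1395, 0.3181]
eef_rot: [[-0.994, 0.113, 0.0], [0.113, 0.994, 0.0], [-0.0, 0.0, -1.0]]
ft_force: [0.4, 0.5, -0.2]
grip_width: 0.846
```

Request:
send_rows(increments=[[0.0854,-0.005,0.035,0,0,0,0.04],[0.0854,-0.005,0.035,0,0,0,0.04],[0.0854,-0.005,0.035,0,0,0,0.04],[0.0854,-0.005,0.035,0,0,0,0.04],[0.0854,-0.005,0.035,0,0,0,0.04],[0.0854,-0.005,0.035,0,0,0,0.04],[0.0854,-0.005,0.035,0,0,0,0.04],[0.0854,-0.005,0.035,0,0,0,0.04],[0.0854,-0.005,0.035,0,0,0,0.04],[0.0854,-0.005,0.035,0,0,0,0]])

```text
t: 5.4
tcp_pos: [0.4184, 0.2104, 0.3182]
eef_rot: [[-0.97, -0.244, 0.0], [-0.244, 0.97, 0.0], [-0.001, 0.0, -1.0]]
ft_force: [1.3, -0.4, -0.1]
grip_width: 1.001
```

```bash
python3 - <<'E'
from h import *
print(arm.read_state()["tcp_pos"],proj("side",[.535,-.323,.099]),proj("side",[.489,-.311,.099]))
t=eyes.snapshot("top")
crop("top",t,340,160,100,95,6,"sw")
crop("top",t,150,205,65,75,8,"st2")
E
```

```text
[0.41836859 0.21042173 0.31819459] [299.81709069 166.7277453 ] [311.43529858 169.21229805]
```

View pics/sw.png

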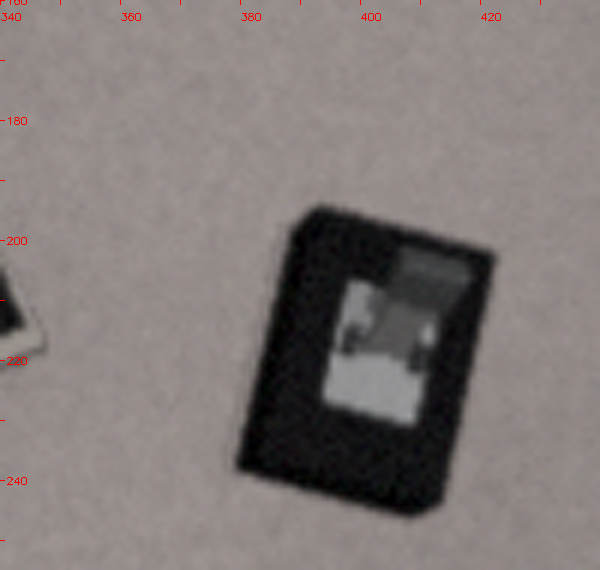

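The toggle's grip is now at (410,206) at the box's +x end, so it is off. Next I go above the rod.

Request:
send_rows(increments=[[0.0854,-0.0015,0.0166,-0.01,0,0,0.003],[0.0854,-0.0015,0.0166,-0.01,0,0,0.003],[0.0854,-0.0015,0.0166,-0.01,0,0,0.003],[0.0854,-0.0015,0.0166,0,0,0,0.003],[0.0854,-0.0015,0.0166,0,0,0,0.003],[0.0854,0,0,0,0,0,0],[0.0854,0,0,0,0,0,0],[0.0854,0,0,0,0,0,0],[0.0854,0,0,0,0,0,0],[0.0854,0,0,0,0,0,0]])

```text
t: 6.45
tcp_pos: [0.4117, 0.2918, 0.2882]
eef_rot: [[-0.966, -0.257, 0.0], [-0.257, 0.966, 0.0], [-0.0, 0.0, -1.0]]
ft_force: [-0.4, 0.2, 0.5]
grip_width: 1.004
```

```bash
python3 - <<'E'
from h import *
s=arm.read_state();print(s["tcp_pos"],s["eef_rot"][:,0],proj("side",s["tcp_pos"]))
im=eyes.snapshot("side")
crop("side",im,230,150,130,160,4,"ab_s")
E
```

```text
[0.41166226 0.29183998 0.28816353] [-9.66352943e-01 -2.57219547e-01 -3.07272186e-04] [296.43458288 210.82667663]
```

View pics/ab_s.png

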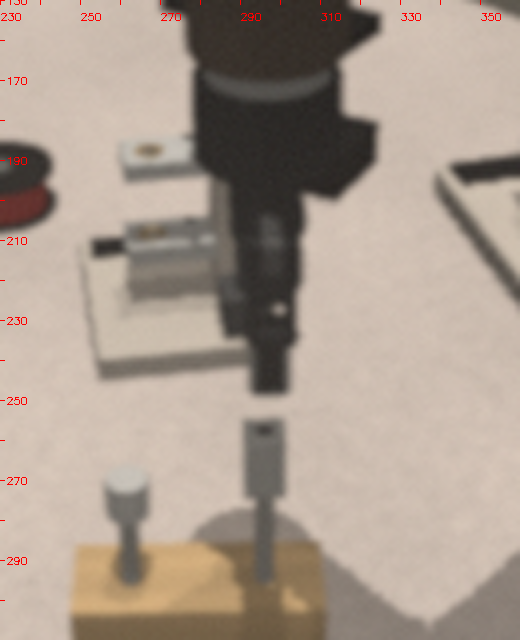

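Side view: the finger tip centre is at column 296.5 and the block at 296, so x is lined up, and the yaw matches the stand. I'll descend and close.

Request:
send_rows(increments=[[0.0854,0,0.001,-0.012,0,0,0],[0.0854,0,0,-0.012,0,0,0],[0.0854,0,0,-0.012,0,0,0],[0.0854,0,0,-0.012,0,0,0],[0.0854,0,0,-0.012,0,0,0],[0.0854,0,0,-0.012,0,0,0],[0.0854,0,0,-0.01,0,0,0],[0.0854,0,0,0,0,0,0],[0.0854,0,0,0,0,0,0],[0.0854,0,0,0,0,0,0]])

```text
t: 7.5
tcp_pos: [0.4119, 0.2936, 0.2065]
eef_rot: [[-0.966, -0.258, 0.001], [-0.258, 0.966, 0.001], [-0.001, 0.001, -1.0]]
ft_force: [-0.3, -0.3, 0.4]
grip_width: 1.0
```

Request:
send_rows(increments=[[0.05,0,0,0,0,0,0],[0.04,0,0,0,0,0,0],[0.035,0,0,0,0,0,0],[0.032,0,0,0,0,0,0],[0.03,0,0,0,0,0,0],[0.028,0,0,0,0,0,0],[0.026,0,0,0,0,0,0],[0.024,0,0,0,0,0,0],[0.02,0,0,0,0,0,0],[0.015,0,0,0,0,0,0]], squeeze=40)

```text
t: 8.5
tcp_pos: [0.4116, 0.2931, 0.206]
eef_rot: [[-0.966, -0.258, 0.0], [-0.258, 0.966, -0.0], [0.0, -0.0, -1.0]]
ft_force: [-0.6, -0.1, 1.0]
grip_width: 0.277
```

Request:
send_rows(increments=[[0.01,0,0,0,0,0,0],[0.01,0,0,0,0,0,0],[0.01,0,0,0,0,0,0],[0.01,0,0,0,0,0,0],[0.01,0,0,0,0,0,0],[0.01,0,0,0,0,0,0],[0.01,0,0,0,0,0,0],[0.01,0,0,0,0,0,0],[0.01,0,0,0,0,0,0],[0.01,0,0,0,0,0,0]])

```text
t: 9.5
tcp_pos: [0.4116, 0.2932, 0.2059]
eef_rot: [[-0.966, -0.258, -0.0], [-0.258, 0.966, -0.0], [0.0, -0.0, -1.0]]
ft_force: [0.6, -1.8, 3.2]
grip_width: 0.275
```

```bash
python3 - <<'E'
from h import *
s=arm.read_state();print(s)
im=eyes.snapshot("side")
crop("side",im,230,150,130,160,4,"gr_s")
E
```

```text
{'t': 9.5, 'joint_positions': array([ 9.40734454e-01,  2.82015322e-01, -4.19282755e-01,  9.12437867e-05,
       -8.69626937e-01, -2.25076112e+00]), 'qvel': array([-0.0008177 , -0.00108685, -0.0003884 , -0.00045905,  0.00026638,
        0.00107632]), 'joint_torque': array([ 8.32387861e-01, -2.96717745e+01,  1.55420995e+01,  2.84271531e+00,
        4.68610134e-01, -5.24630195e-04]), 'tcp_pos': array([0.41161612, 0.29322469, 0.20594607]), 'eef_rot': array([[-9.66176647e-01, -2.57881148e-01, -1.94885347e-05],
       [-2.57881143e-01,  9.66176638e-01, -1.45053691e-04],
       [ 5.62359794e-05, -1.35121764e-04, -9.99999989e-01]]), 'ft_force': array([ 0.64060598, -1.76142533,  3.21080659]), 'wrist_torque': array([-0.72656221, -0.18851295,  0.01042177]), 'grip_width': 0.27458751215816923}
```

View pics/gr_s.png

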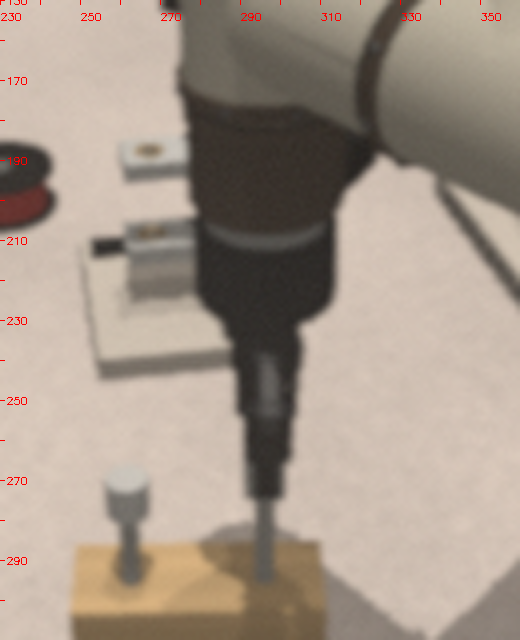

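Request:
send_rows(increments=[[0.01,0,0,0.005,0,0,0],[0.01,0,0,0.01,0,0,0],[0.01,0,0,0.015,0,0,0],[0.01,0,0,0.02,0,0,0],[0.01,0,0,0.025,0,0,0],[0.01,0,0,0.025,0,0,0],[0.01,0,0,0.025,0,0,0],[0.01,0,0,0.025,0,0,0],[0.01,0,0,0.02,0,0,0],[0.01,0,0,0.015,0,0,0]], squeeze=60)

```text
t: 10.55
tcp_pos: [0.4114, 0.2935, 0.3931]
eef_rot: [[-0.966, -0.258, 0.001], [-0.258, 0.966, 0.003], [-0.002, 0.002, -1.0]]
ft_force: [0.5, 0.3, -1.4]
grip_width: 0.275
```

```bash
python3 - <<'E'
from h import *
s=arm.read_state();print(s["tcp_pos"],s["grip_width"],s["ft_force"])
im=eyes.snapshot("side")
crop("side",im,230,150,130,160,4,"lf_s")
E
```

```text
[0.4113873  0.29349149 0.39307783] 0.2747769726808424 [ 0.49981959  0.31633728 -1.42565652]
```

View pics/lf_s.png

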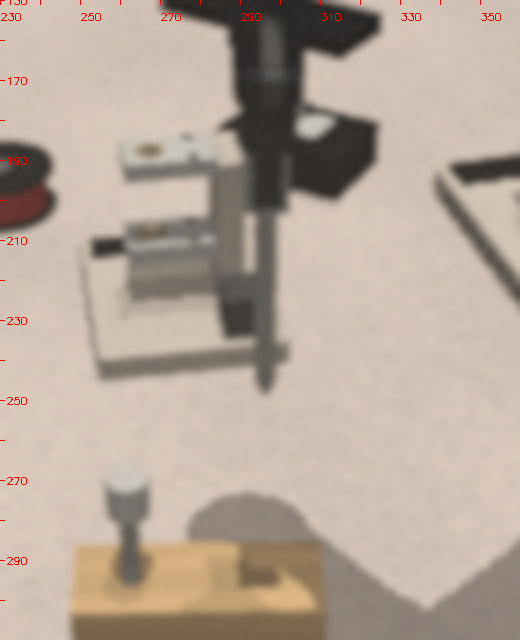

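The rod came out upright, its nose at (296,247). The spindle has not moved. Next I go to above the bush.

Request:
send_rows(increments=[[0.01,0.008,-0.016,0,0,0,0],[0.01,0.017,-0.0345,0,0,0,0],[0.01,0.017,-0.0345,0,0,0,0],[0.01,0.017,-0.0345,0,0,0,0],[0.01,0.017,-0.0345,0,0,0,0],[0.01,0.017,-0.0345,0,0,0,0],[0.01,0.017,-0.0345,0,0,0,0],[0.01,0.017,-0.0345,0,0,0,0],[0.01,0.017,-0.0345,0,0,0,0],[0.01,0.017,-0.0345,0,0,0,0]])

```text
t: 11.6
tcp_pos: [0.5729, -0.0344, 0.3906]
eef_rot: [[-0.966, -0.258, -0.0], [-0.258, 0.966, 0.001], [0.0, 0.001, -1.0]]
ft_force: [-0.0, 0.0, -2.1]
grip_width: 0.275
```

Request:
send_rows(increments=[[0.01,0.008,-0.0187,0,0,0,0],[0.01,0,0,-0.005,0,0,0],[0.01,0,0,-0.005,0,0,0],[0.01,0,0,-0.005,0,0,0],[0.01,0,0,-0.005,0,0,0],[0.01,0,0,-0.005,0,0,0],[0.01,0,0,0,0,0,0],[0.01,0,0,0,0,0,0],[0.01,0,0,0,0,0,0],[0.01,0,0,0,0,0,0]])

```text
t: 12.6
tcp_pos: [0.5807, -0.0519, 0.3662]
eef_rot: [[-0.966, -0.258, 0.001], [-0.258, 0.966, 0.0], [-0.001, -0.0, -1.0]]
ft_force: [0.2, -0.9, -1.8]
grip_width: 0.272
```

```bash
python3 - <<'E'
from h import *
s=arm.read_state();p=s["tcp_pos"];print(p,s["eef_rot"],s["grip_width"])
n=np.r_[p[:2],p[2]-.196];print("nose pred",n,proj("side",n),proj("top",n))
im=eyes.snapshot("side")
crop("side",im,235,130,75,85,7,"hv_s")
t=eyes.snapshot("top")
crop("top",t,265,150,80,80,7,"hv_t")
E
```

```text
[ 0.58070725 -0.05188842  0.36623004] [[-9.66160838e-01 -2.57939513e-01  6.64555445e-04]
 [-2.57939551e-01  9.66161057e-01  3.03314256e-05]
 [-6.49891264e-04 -1.42110097e-04 -9.99999779e-01]] 0.2721134974708537
nose pred [ 0.58070725 -0.05188842  0.17023004] [266.90134114 180.66182861] [309.65645435 185.18041127]
```

View pics/hv_s.png

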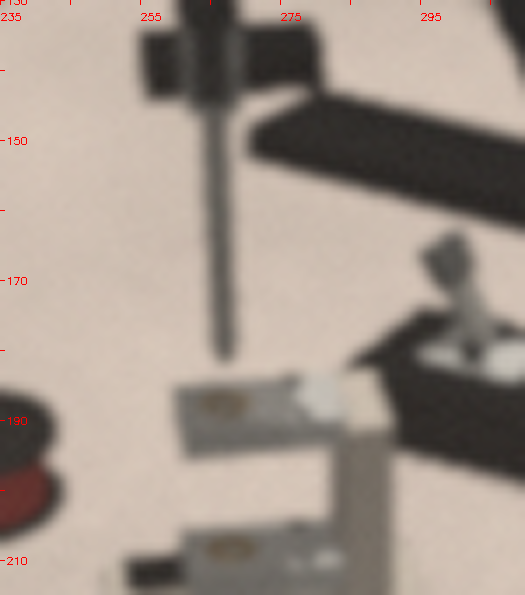

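View pics/hv_t.png

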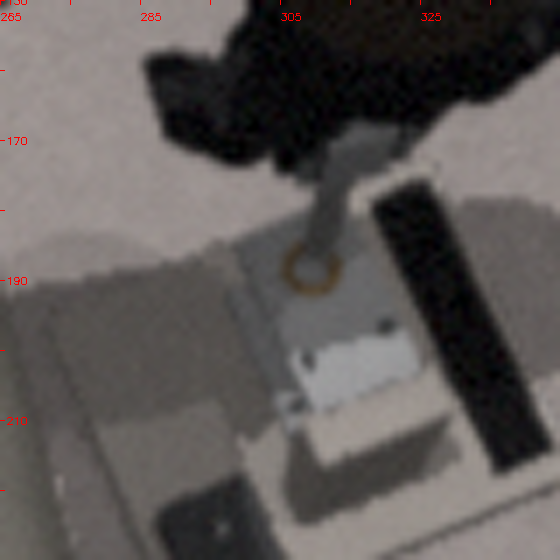

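Both views put the nose where the model predicts: side (266.7,181), with the bush at (266.6,187). The bush is best estimated at x 0.581, y -0.051. I'll lower in small steps and watch the force.

Request:
send_rows(increments=[[0.01,0.0003,0.0008,-0.003,0,0,0],[0.01,0,0,-0.003,0,0,0],[0.01,0,0,-0.003,0,0,0],[0.01,0,0,-0.003,0,0,0],[0.01,0,0,-0.003,0,0,0],[0.01,0,0,-0.003,0,0,0],[0.01,0,0,-0.002,0,0,0],[0.01,0,0,-0.002,0,0,0],[0.01,0,0,-0.002,0,0,0],[0.01,0,0,0,0,0,0]])

```text
t: 13.7
tcp_pos: [0.5808, -0.0511, 0.3416]
eef_rot: [[-0.966, -0.258, -0.001], [-0.258, 0.966, 0.0], [0.001, 0.0, -1.0]]
ft_force: [-0.6, 0.8, -1.8]
grip_width: 0.271
```

```bash
python3 - <<'E'
from h import *
s=arm.read_state();print(s["tcp_pos"],s["ft_force"],s["wrist_torque"])
im=eyes.snapshot("side")
crop("side",im,235,130,75,85,7,"in_s")
t=eyes.snapshot("top")
crop("top",t,265,150,80,80,7,"in_t")
E
```

```text
[ 0.58078991 -0.0511388   0.34160254] [-0.57634611  0.76501082 -1.83622003] [ 0.03189276 -0.01921941  0.00927432]
```

View pics/in_s.png

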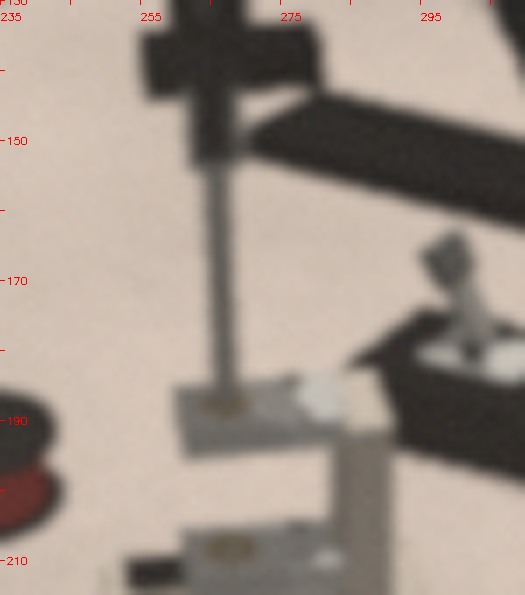

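View pics/in_t.png

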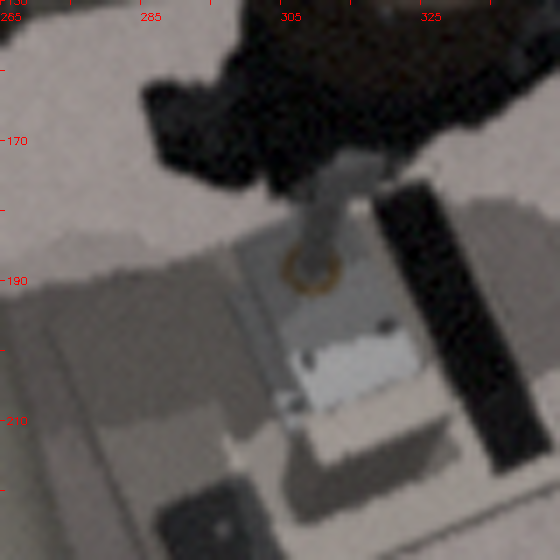

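There is no contact force, and the nose disappears into the ring at side (267,187) and top (309.5,188). I'll continue lowering.

Request:
send_rows(increments=[[0.01,0,0,-0.001,0,0,0],[0.01,0,0,-0.001,0,0,0],[0.01,0,0,-0.001,0,0,0],[0.01,0,0,-0.001,0,0,0],[0.01,0,0,-0.001,0,0,0],[0.01,0,0,-0.001,0,0,0],[0.01,0,0,-0.001,0,0,0],[0.01,0,0,-0.001,0,0,0],[0.01,0,0,0,0,0,0],[0.01,0,0,0,0,0,0]])

```text
t: 14.8
tcp_pos: [0.5809, -0.0512, 0.3339]
eef_rot: [[-0.966, -0.258, -0.0], [-0.258, 0.966, -0.0], [0.0, -0.0, -1.0]]
ft_force: [-0.9, -0.7, -1.4]
grip_width: 0.272
```

```bash
python3 - <<'E'
from h import *
for i in range(1):
    s=arm.read_state();print(s["tcp_pos"],s["ft_force"],s["wrist_torque"])
E
```

```text
[ 0.58092273 -0.05116877  0.33387783] [-0.87956237 -0.70371338 -1.43501165] [ 0.01830598 -0.0277276  -0.01654593]
```

Request:
send_rows(increments=[[0.01,0,0,-0.0015,0,0,0],[0.01,0,0,-0.0015,0,0,0],[0.01,0,0,-0.0015,0,0,0],[0.01,0,0,-0.0015,0,0,0],[0.01,0,0,-0.0015,0,0,0],[0.01,0,0,-0.0015,0,0,0],[0.01,0,0,-0.0015,0,0,0],[0.01,0,0,-0.0015,0,0,0],[0.01,0,0,0,0,0,0],[0.01,0,0,0,0,0,0]])

```text
t: 15.8
tcp_pos: [0.5809, -0.0512, 0.3219]
eef_rot: [[-0.966, -0.258, 0.0], [-0.258, 0.966, -0.0], [-0.0, -0.0, -1.0]]
ft_force: [0.4, -1.2, -1.2]
grip_width: 0.274
```

```bash
python3 - <<'E'
from h import *
s=arm.read_state();print(s["tcp_pos"],s["ft_force"],s["wrist_torque"])
im=eyes.snapshot("side")
crop("side",im,235,130,75,85,7,"in_s2")
E
```

```text
[ 0.58093191 -0.05115282  0.32192363] [ 0.37283882 -1.19441903 -1.18845284] [-0.05154051 -0.02939481  0.03404828]
```

View pics/in_s2.png

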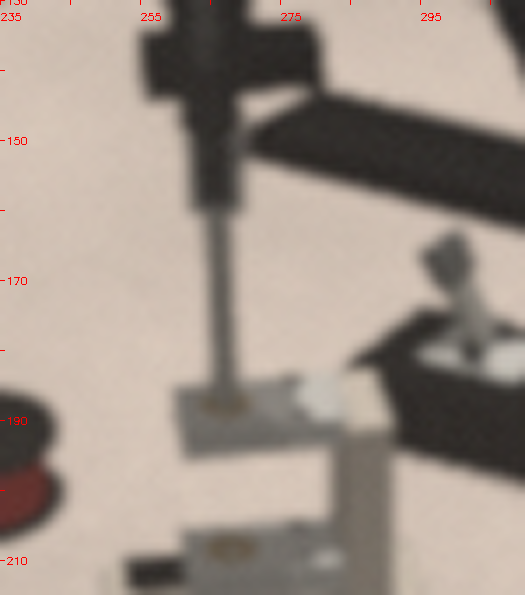

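It slides freely with the nose at about 0.126. I'll lower to just above the lower bushing.

Request:
send_rows(increments=[[0.01,0,0,-0.003,0,0,0],[0.01,0,0,-0.005,0,0,0],[0.01,0,0,-0.005,0,0,0],[0.01,0,0,-0.005,0,0,0],[0.01,0,0,-0.005,0,0,0],[0.01,0,0,-0.005,0,0,0],[0.01,0,0,-0.005,0,0,0],[0.01,0,0,-0.005,0,0,0],[0.01,0,0,-0.004,0,0,0],[0.01,0,0,0,0,0,0]])

```text
t: 16.85
tcp_pos: [0.5806, -0.0511, 0.2791]
eef_rot: [[-0.966, -0.258, -0.001], [-0.258, 0.966, -0.0], [0.001, 0.0, -1.0]]
ft_force: [0.1, -0.1, -2.1]
grip_width: 0.272
```

```bash
python3 - <<'E'
from h import *
s=arm.read_state();print(s["tcp_pos"],s["ft_force"],s["wrist_torque"])
im=eyes.snapshot("side")
crop("side",im,235,130,75,85,7,"in_s3")
E
```

```text
[ 0.58063007 -0.05113275  0.27912884] [ 0.08115079 -0.08266803 -2.12127514] [ 0.03330199 -0.01977327 -0.00573558]
```

View pics/in_s3.png

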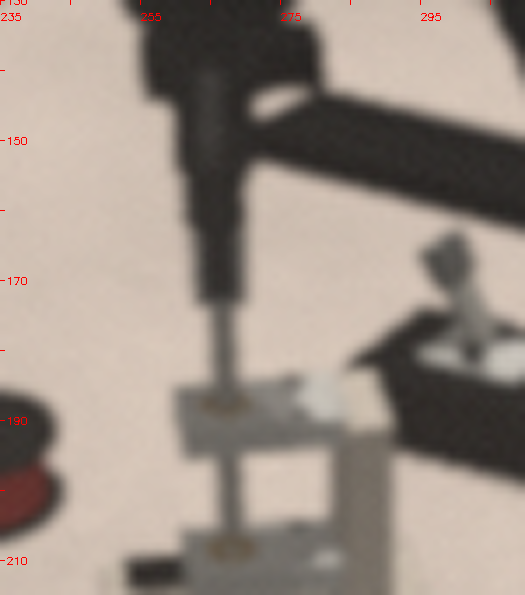

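The shank shows through the upper bush and points at the lower one (267,208). I'll continue slowly.

Request:
send_rows(increments=[[0.01,0,0,-0.002,0,0,0],[0.01,0,0,-0.002,0,0,0],[0.01,0,0,-0.002,0,0,0],[0.01,0,0,-0.002,0,0,0],[0.01,0,0,-0.002,0,0,0],[0.01,0,0,-0.002,0,0,0],[0.01,0,0,-0.002,0,0,0],[0.01,0,0,-0.002,0,0,0],[0.01,0,0,-0.002,0,0,0],[0.01,0,0,0,0,0,0]])

```text
t: 17.9
tcp_pos: [0.5808, -0.0511, 0.2615]
eef_rot: [[-0.966, -0.258, -0.001], [-0.258, 0.966, -0.0], [0.001, 0.0, -1.0]]
ft_force: [-0.1, -0.1, -1.3]
grip_width: 0.273
```

Request:
send_rows(increments=[[0.01,0,0,-0.002,0,0,0],[0.01,0,0,-0.003,0,0,0],[0.01,0,0,-0.003,0,0,0],[0.01,0,0,-0.003,0,0,0],[0.01,0,0,-0.003,0,0,0],[0.01,0,0,-0.003,0,0,0],[0.01,0,0,-0.002,0,0,0],[0.01,0,0,-0.0015,0,0,0],[0.01,0,0,0,0,0,0],[0.01,0,0,0,0,0,0]])

```text
t: 18.9
tcp_pos: [0.581, -0.0511, 0.2415]
eef_rot: [[-0.966, -0.258, 0.0], [-0.258, 0.966, -0.0], [-0.0, -0.0, -1.0]]
ft_force: [0.1, 0.0, -0.5]
grip_width: 0.272
```

```bash
python3 - <<'E'
from h import *
s=arm.read_state();p=s["tcp_pos"];print(p,s["ft_force"],s["wrist_torque"],np.abs(s["qvel"]).max())
for z in(.035,.045,.055): print(z,proj("side",[p[0],p[1],z]))
im=eyes.snapshot("side")
crop("side",im,235,150,75,85,7,"fin_s")
t=eyes.snapshot("top"); crop("top",t,230,110,200,170,4,"fin_t")
cv2.imwrite("pics/fin_full.png",im[:,:,::-1])
E
```

```text
[ 0.58097208 -0.05112234  0.24148077] [ 0.1344209   0.00211549 -0.47247293] [-0.02400774 -0.01635315  0.01152023] 0.0033155233491894906
0.035 [268.20558198 217.93700042]
0.045 [268.10355532 215.32846168]
0.055 [268.00066835 212.69866352]
```

View pics/fin_s.png

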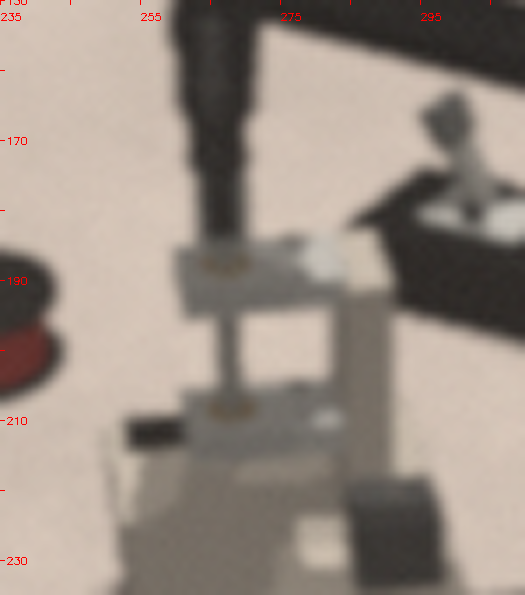

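View pics/fin_full.png

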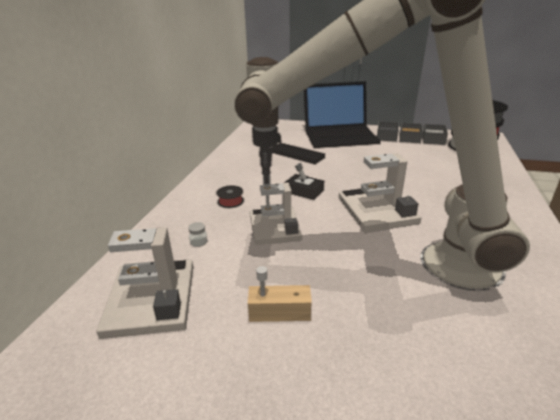

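The shank passes both bushings: side columns 267 above the upper, 267.5 between them, and into the lower at (267,208). From the grasp, the nose is 14.5 mm below the lower bush. The toggle, spindle, jar and spool look unchanged. I'll hold for one call, then hand in.

Request:
send_rows(increments=[[0.01,0,0,0,0,0,0],[0.01,0,0,0,0,0,0],[0.01,0,0,0,0,0,0],[0.01,0,0,0,0,0,0],[0.01,0,0,0,0,0,0],[0.01,0,0,0,0,0,0],[0.01,0,0,0,0,0,0],[0.01,0,0,0,0,0,0],[0.01,0,0,0,0,0,0],[0.01,0,0,0,0,0,0]])

```text
t: 20.0
tcp_pos: [0.5809, -0.0511, 0.2414]
eef_rot: [[-0.966, -0.258, 0.0], [-0.258, 0.966, 0.0], [-0.0, 0.0, -1.0]]
ft_force: [0.7, -0.0, -1.7]
grip_width: 0.274
```

```bash
python3 -c "
from cell import arm
s=arm.read_state();print(s['tcp_pos'],s['ft_force'],s['grip_width'],abs(s['qvel']).max());print(arm.sign_off())"
```

```text
[ 0.58091691 -0.0511177   0.24140438] [ 6.50625736e-01 -1.17623109e-03 -1.65500625e+00] 0.27387596401811176 0.0019400666898999165
the job is handed in; nothing more can be done
None
```

I pushed the toggle to off, took the square-block rod out of the stand, threaded it down through both bushings of the smallest printer, and handed in at t = 20 s still holding it. The sign-off gave no verdict.

**Last checks:**
- **Toggle:** the pictures show it leaning to the box's +x side, which is off.
- **Rod:** the shank is seen passing the upper bushing and entering the lower one. The tool is vertical within the state reading, and the arm is still.
- **Forces:** the wrist force stayed within about 3.3 N in every reading, and was 2 N or less from the nose's entry on. The gripper opening stayed at about 23 mm on the 24 mm block.
- **Nose depth:** about 14.5 mm below the lower bushing, so the block hangs about 15 mm above the upper one. This is worked out from the grasp height, because the lower bracket hides the nose from the side camera.
- **Other items:** the spindle, jar and spool look unmoved.

**Disagreement:** single-camera positions of the bushing differed by up to 6 mm in y. I used the two-camera fit, corrected with the known rod position, and it met no resistance going in.

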